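Wedge the capsule model's carrier into the tapered dovetail stand

ROBOT

A 7-joint arm with a two-finger parallel gripper is mounted at the origin on the work surface. World frame = base frame: x ahead of the robot, y to its left, z up, the work surface at z = 0. Lengths are in m, angles in rad, forces in N, time in s.
With the tool pointing down it reaches from about 0.375 to 0.925 m from the base axis. Payload 3.1 kg.
Tool frame: the origin (TCP) lies between the finger pads; the fingertips stand 11 mm ahead of it and the grasp point (between the pads) lies 8 mm behind it; z points along the fingers, y is the direction in which the jaws open and shut (so a half turn about z gives the same grasp; the last joint's range is limited). The gripper opens to 85 mm and grips with 20 to 120 N. Pads are 22 mm wide; open, the fingers measure 114 mm over their backs; the gripper's body (76 mm by 85 mm) begins 54 mm behind the grasp point. The pads swing forward as they close: fully open they stand 13 mm farther back than shut.
Start: joints at [-1.299, 0.383, 0.044, 1.598, -0.018, 1.161, -0.05], TCP at [0.235, 0.606, 0.242] pointing down, gripper open.
Joint ranges: [-2.61, 2.61], [-0.41, 2.15], [-1.48, 1.57], [0, 2.5], [-1.57, 4.71], [0.05, 1.97], [-2.85, 2.85]. Speed limits (rad/s): [2.79, 2.79, 3.14, 3.14, 3.14, 3.14, 3.14].

INTERFACE

Orientations are given as a 3x3 rotation matrix whose columns are the frame's x, y, z axes.
In Python, from workcell import sensors, cams, sign_off gives the robot as it stands. The module is installed in compiled form; this text tells all that it offers.
- The arm moves only by the tool arm_command, never from a script. Its argument "motion" is a list of rows, each an object of numbers: "dx", "dy", "dz": the shift along the tool's x, y, z each as a share of 120 mm, from -1 to 1; "yaw": the turn about the tool's z as a share of pi rad, from -1 to 1. In form: [{"dx": .., "dy": .., "dz": .., "yaw": ..}, ...]. A call has 1 to 5 rows; each row is the pose to reach, as a shift and turn from the pose measured when the call began, along the tool's axes at that moment, turning the shorter way round; what a row does not reach only later rows make up. A row lasts 1/12 s, in which the tool goes at most 41.7 mm and 7.16 degrees, less where a joint would pass 70% of its speed; a pose out of reach is approached as far as the arm can. A call with a number of a shift or a turn outside -1 to 1 is refused whole. A call with a gripper value outside its range is refused whole. "gripper" is the closure, from 0 (fully open) to 1 (shut), set as the call begins (left out, the last holds). The fingers move at their own pace and stop on an object; "force" is the grip in N (left out, the last holds). Time passes only in rows, so rows that repeat a pose let the fingers close. It gives the time, the measured TCP pose, the force and the opening at its end, in the units of the state.
- sensors.get_state(): the state, without advancing time (a new reading comes with each control period).
- cams.snapshot(name): name is "scene" or "top"; returns the picture (480x640x3 uint8, red, green, blue); there is no depth.
- cams.camera_params(name): a dict with "intrinsics" (3x3 intrinsics, pixels), "R" (3x3) and "t" (3): a world point X has camera coordinates R X + t. Camera axes: x right, y down, z forward; pixel columns grow to the right and rows downward; lengths in m; the calibration is good to about 2 mm. A picture is of the moment at which its call begins. camera_params takes no time and is no camera call.
- sign_off(): hands the job in, once; it reports no verdict.
The state is a dict: "clock": time; "joints": joint angles; "joint_vel": joint speeds; "joint_efforts": joint torques, N m; "eef_pos": TCP position; "tool_rot": TCP orientation; "ft_force": force on the tool from outside, world axes, zero at the start; "torque": the same for the moment, N m; "gripper_width": opening from 0.0 (shut) to 1.0 (fully open).
Only numpy, scipy, OpenCV 4.12 (cv2) and the standard library are available. Lean on these libraries where they do the work, as an engineer would, in place of code of your own. Each camera call takes 0.05 s, during which the arm holds its last target.

TASK

Take the white carrier that bears the short bell-shaped space capsule, set it narrow end first on the bare end of the aluminium stand, and slide it under the two slanting rails until its dovetail wedges tight and stays put by itself. How far it goes depends on how the rails happen to be set, so feel for it: press it home firmly, but do not ram it. Let go of it and leave the other carrier (slim rocket), the beaker, the paint jar and the engine bell where they stand.

Things in the scene. Friction and masses are not known exactly. Their poses are not given: they have to be found in the camera images.
- carrier_grip (a point): Centre of the capsule carrier's grip fin, an upright plate on the shoe's rear half: 48 mm long (x), 14 mm thick (y), from 14 to 74 mm above the underside. This point is 44 mm above the underside, 26 mm behind the shoe's middle, 24 mm ahead of the fin's rear face; the shoe reaches from 34 mm behind to 86 mm ahead of it. x points to the narrow end, z up. Grasp across the 14 mm.
- carrier: The same white plastic carrier (about 0.25 kg): a dovetail shoe 120 mm long (x), 14 mm high, underside 75 mm wide at the rear, 60 mm at the front (+x, goes in first): 1 in 16 taper per side, flanks leaning in 40 degrees towards the top. On its front half a bell-shaped capsule, 32 mm wide, top 58 mm above the underside, 34 mm ahead of the middle. Origin: middle of the underside.
- stand: Fixed aluminium plate on the table, 265 mm long (x), 130 wide (y), 12 thick; x from -130 to +135 mm, origin at table height on the way's centre line. Up to x = +5 it is a bare apron; from +5 to +130 it bears two rails 21 mm high, overhanging inward by 40 degrees and closing in towards +x by 1 in 16 each. The shoe lies on the plate (underside z = 12 mm), slides along +x; no end stop.
- way_mouth (a point): Middle of the wide open mouth of the way, on the plate's top face (x = +5 mm, z = 12 mm in the stand's frame). Here the rails stand about 74 mm apart at the plate and 53 mm at their lips, so the shoe's narrow end enters with about 6 mm of play on each side. Axes as the stand.
- rail: Right-hand rail of the stand (-y side), fixed. Its origin is the stand's, 12 mm up, on the plate's top face.
- gib: Left-hand rail (+y side), clamped up to 1.5 mm in or out, differently each time; origin as the other rail's at zero. At zero the shoe's middle wedges near x = +50 mm of the stand (carrier_grip near +24); 1 mm in or out shifts that 8 mm, so it lies anywhere from 36 to 68 mm: find it by feel. Sliding takes 1 to 2 N; pushing on to about 12 to 20 N wedges it (over 40 N is ramming), and friction (0.25, +-20 %) then holds it.
- carrier_b_grip (a point): Centre of the grip fin of the other carrier, with an equal shoe and fin, but with a slim pointed rocket (94 mm tall on the shoe) in place of the capsule; to be left alone. The two carriers may change places.
- beaker_rim (a point): Middle of the rim of the glass beaker, 72 mm in diameter and 70 mm high; to be left alone.
- paint_jar: Grey paint jar with a white cap, 42 mm in diameter, 55 mm high; origin under its middle; to be left alone.
- bell: White conical engine bell standing on its wide end, 72 mm in diameter, 85 mm high; origin under its middle; to be left alone.
Mind the look-alikes: they are no part of the job. What is shaped like the carrier but green, red or yellow is not meant.

How it is judged:
On the way, in this order (a step that is already met when the one before it is completed fails the run):
1. the shoe lies flat on the stand with its narrow end in or just before the mouth, not yet home (x of carrier_grip in the frame of stand between -0.135 and -0.02 m and y of carrier_grip in the frame of stand between -0.03 and 0.03 m and z of carrier_grip in the frame of stand between 0.053 and 0.06 m), for 0.1 s.
2. the shoe is wedged tight between both rails (x of carrier_grip in the frame of stand between -0.01 and 0.055 m and y of carrier_grip in the frame of stand between -0.004 and 0.004 m and z of carrier_grip in the frame of stand between 0.053 and 0.059 m and angle between the x axis of carrier_grip and the x axis of stand, either way round below 0.035 rad and angle between carrier_grip's own z axis and vertical below 0.035 rad and contact force between carrier and gib above 6 N and contact force between carrier and rail above 6 N), for 0.2 s.
At the end, for the whole second after the job is handed in: The capsule carrier lies still and flat on the stand (3 mm, 0.035 rad), in line with the way (4 mm, 0.035 rad), its shoe's middle at x = 16 to 81 mm of the stand, and is wedged: each rail bears on it with more than 6 N, with nothing pushing it (all of step 2 and linear speed of carrier below 0.01 m/s); the robot touches nothing.
It fails at once if the carrier is rammed: a rail bears on it with more than 90 N (contact force between carrier and gib above 90 N or contact force between carrier and rail above 90 N).
It fails at once if the other carrier is moved by more than 30 mm (distance of carrier_b_grip from where it was at the start of the episode above 0.03 m).
It fails at once if the beaker is moved by more than 30 mm (distance of beaker_rim from where it was at the start of the episode above 0.03 m).
It fails at once if the paint jar is moved by more than 30 mm (distance of paint_jar from where it was at the start of the episode above 0.03 m).
It fails at once if the engine bell is moved by more than 30 mm (distance of bell from where it was at the start of the episode above 0.03 m).
It also fails if it takes over 61 s, if anything falls off the work surface, if the arm or the gripper's body presses on something with over 40 N, if the wrist force passes 120 N, or if a joint passes its speed limit or range.

## Working session

There is one attempt and no reset: what is moved stays moved. The work goes in short steps, Python scripts to look and compute and a tool call to move; the robot and the scene stay as the last step left them, time stands still between calls to the robot, and variables do not carry over. Pictures are saved under pics/ and viewed, and the job is handed in when it is done.

Besides the shell and the picture viewer there is one more tool, called as name([rows], argument=value, ...), one row to a line, values as JSON. arm_command: Moves the arm, as the interface text tells. Its arguments: {"type":"object","properties":{"motion":{"type":"array","items":{"type":"object","properties":{"dx":{"type":"number","minimum":-1,"maximum":1},"dy":{"type":"number","minimum":-1,"maximum":1},"dz":{"type":"number","minimum":-1,"maximum":1},"yaw":{"type":"number","minimum":-1,"maximum":1}}}},"gripper":{"type":"number"},"force":{"type":"number"}},"required":["motion"]}

```bash
mkdir -p pics; python3 - <<'E'
from workcell import sensors,cams
import cv2,numpy as np
s=sensors.get_state();print({k:np.round(v,3).tolist() for k,v in s.items()})
for n in("scene","top"):
    im=cams.snapshot(n);cv2.imwrite(f"pics/{n}0.png",im[:,:,::-1]);np.save(n+"0.npy",im)
    p=cams.camera_params(n);print(n,{k:np.round(v,4).tolist() for k,v in p.items()})
E
```

```text
{'clock': 0.0, 'joints': [-1.299, 0.384, 0.044, 1.6, -0.018, 1.161, -0.05], 'joint_vel': [0.001, 0.0, -0.002, -0.0, -0.001, 0.001, -0.001], 'joint_efforts': [-0.0, -43.347, 1.024, -24.951, 0.011, 0.011, 0.0], 'eef_pos': [0.235, 0.605, 0.241], 'tool_rot': [[-0.932, 0.361, -0.001], [0.361, 0.932, -0.003], [-0.0, -0.003, -1.0]], 'ft_force': [0.459, 0.665, -0.798], 'torque': [-0.016, 0.02, -0.003], 'gripper_width': 1.0}
scene {'intrinsics': [[517.5062, 0.0, 324.7844], [0.0, 517.5062, 240.0972], [0.0, 0.0, 1.0]], 'R': [[0.804, 0.5943, 0.0184], [0.3462, -0.4427, -0.8271], [-0.4834, 0.6714, -0.5617]], 't': [-0.2862, -0.1977, 1.4066]}
top {'intrinsics': [[480.8506, 0.0, 320.136], [0.0, 480.8506, 235.2246], [0.0, 0.0, 1.0]], 'R': [[-0.0037, -1.0, -0.0025], [-0.995, 0.004, -0.1001], [0.1001, 0.0022, -0.995]], 't': [-0.2075, 0.5363, 1.1352]}
```

View pics/scene0.png

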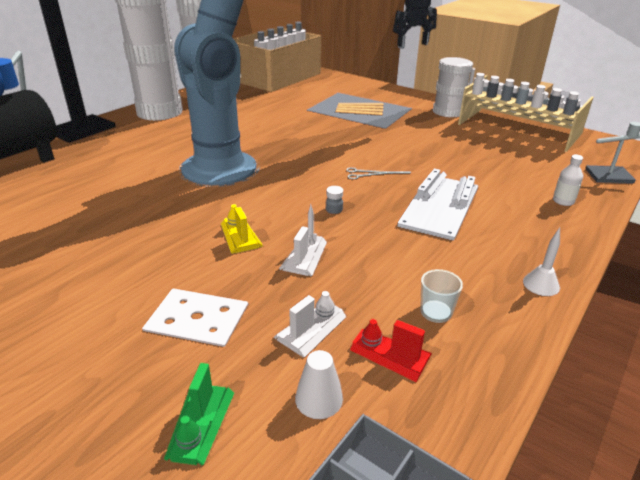

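View pics/top0.png

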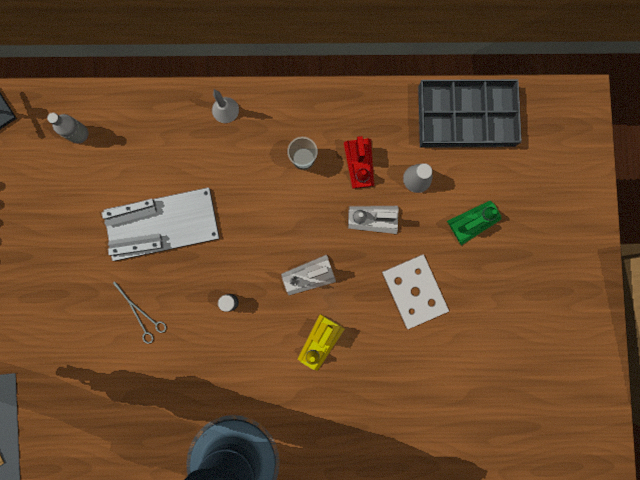

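The capsule carrier is at top (373,219) and scene (312,325), with its capsule end to the left in the top view. The stand is at top (160,223), apron to the right and rails to the left. I'll zoom in on both.

```bash
python3 - <<'E'
import cv2,numpy as np
t=np.load("top0.npy")[:,:,::-1];s=np.load("scene0.npy")[:,:,::-1]
def crop(im,x,y,w,h,f,n): cv2.imwrite(n,cv2.resize(im[y:y+h,x:x+w],None,fx=f,fy=f,interpolation=cv2.INTER_CUBIC))
a=lambda im,x,y,w,h,f: cv2.resize(im[y:y+h,x:x+w],None,fx=f,fy=f,interpolation=cv2.INTER_CUBIC)
A=a(t,340,195,66,50,6);B=a(t,95,180,130,90,6)
cv2.imwrite("pics/c1.png",A);cv2.imwrite("pics/c2.png",B)
cv2.imwrite("pics/c3.png",a(s,265,280,90,80,7));cv2.imwrite("pics/c4.png",a(s,390,160,100,85,7))
E
```

```text
(no output)
```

View pics/c1.png

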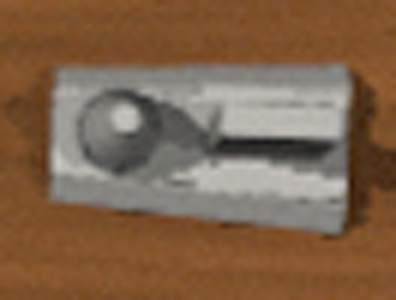

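View pics/c2.png

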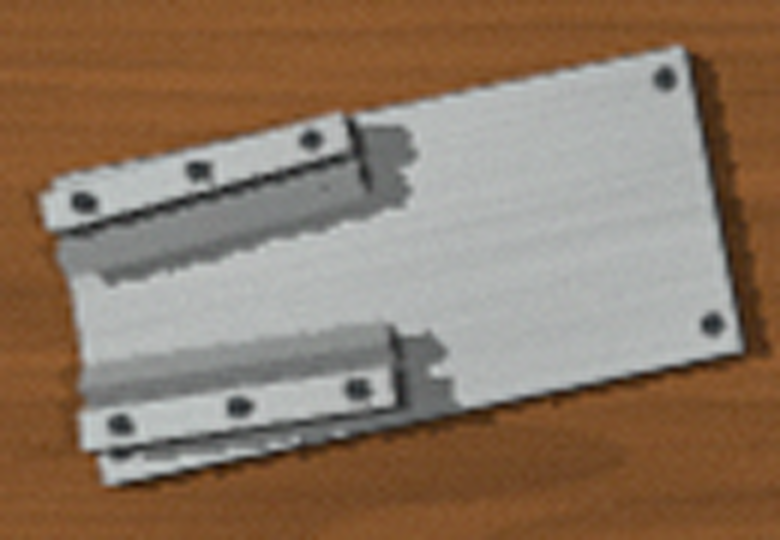

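View pics/c3.png

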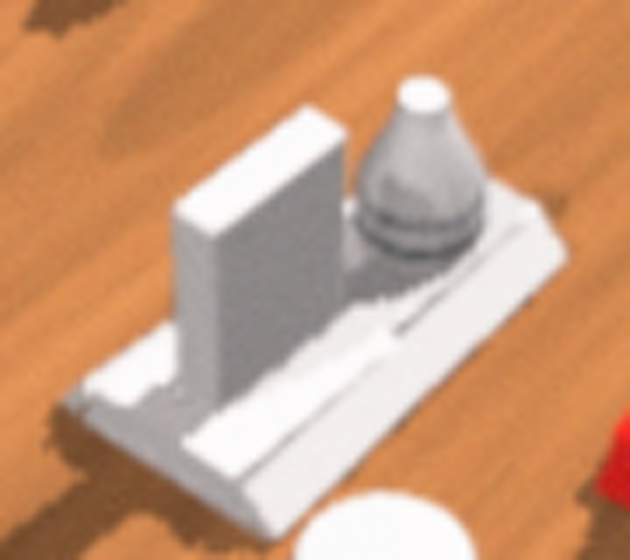

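View pics/c4.png

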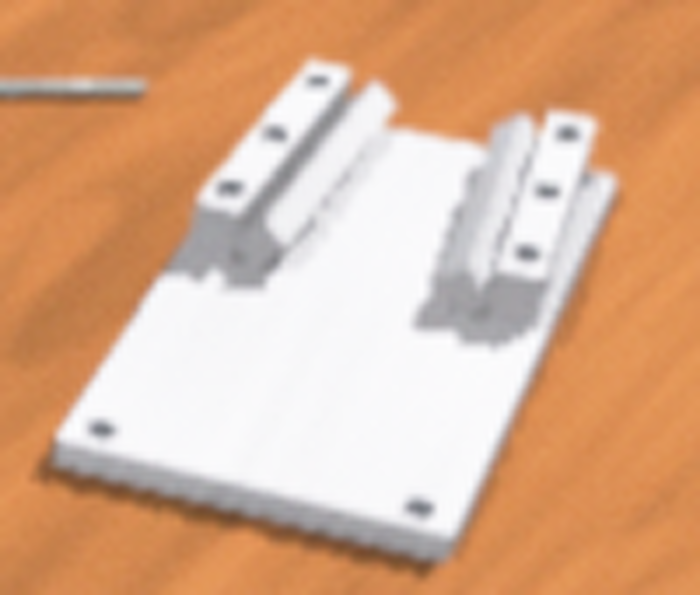

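```bash
cat > h.py <<'E'
import numpy as np
from workcell import cams
P={n:cams.camera_params(n) for n in("scene","top")}
def ray(n,uv):
    p=P[n];K,R,t=[np.array(p[k]) for k in("intrinsics","R","t")]
    d=R.T@np.linalg.solve(K,[uv[0],uv[1],1.]);return -R.T@t,d/np.linalg.norm(d)
def plane(n,uv,z):
    c,d=ray(n,uv);return c+d*(z-c[2])/d[2]
def tri(a,b):
    (c1,d1),(c2,d2)=ray("top",a),ray("scene",b)
    s=np.linalg.lstsq(np.c_[d1,-d2],c2-c1,rcond=None)[0]
    p,q=c1+d1*s[0],c2+d2*s[1];return (p+q)/2,np.linalg.norm(p-q)
def proj(n,X):
    p=P[n];K,R,t=[np.array(p[k]) for k in("intrinsics","R","t")]
    x=K@(R@X+t);return x[:2]/x[2]
def un(u,o,f): return (np.array(u)+.5)/f-.5+np.array(o)
E
python3 - <<'E'
from h import *
import cv2
T=lambda u:un(u,(95,180),6); S=lambda u:un(u,(390,160),7)
np.set_printoptions(precision=4,suppress=True)
for nm,a,b in [("screwL?",(711,324),(101,429)),("screwR",(665,79),(419,508)),("apronL",(743,350),(57,438)),("apronR",(685,47),(450,540)),
  ("railnear1",(357,389),(230,187)),("railnear2",(240,406),(275,132)),("railnear3",(120,425),(318,81)),
  ("railfar1",(312,138),(527,253)),("railfar2",(200,170),(547,190)),("railfar3",(85,202),(568,132))]:
    print(nm,*tri(T(a),S(b)))
print("corner far near",plane("top",T((105,483)),.012))
t=cv2.cvtColor(np.load("top0.npy")[195:245,340:406],cv2.COLOR_RGB2GRAY)
t=cv2.resize(t,None,fx=11,fy=11,interpolation=cv2.INTER_LANCZOS4);cv2.imwrite("pics/c5.png",cv2.createCLAHE(3,(2,2)).apply(t))
E
```

```text
screwL? [0.5414 0.052  0.0126] 0.0014814431366421718
screwR [0.6431 0.0731 0.0123] 0.0009442664324747865
apronL [0.5314 0.0395 0.0114] 9.717956383696805e-05
apronR [0.6571 0.0658 0.0098] 0.00047647637301146144
railnear1 [0.5136 0.1882 0.0345] 0.0011588681730135093
railnear2 [0.5071 0.2347 0.035 ] 0.0007997299831434822
railnear3 [0.5    0.2829 0.0341] 0.00028006844636578766
railfar1 [0.6153 0.2096 0.0341] 0.0011930438258712529
railfar2 [0.6025 0.2541 0.0352] 0.0005104984363029363
railfar3 [0.5901 0.3002 0.0351] 0.00027183929311062584
corner far near [0.4781 0.2977 0.012 ]
```

View pics/c5.png

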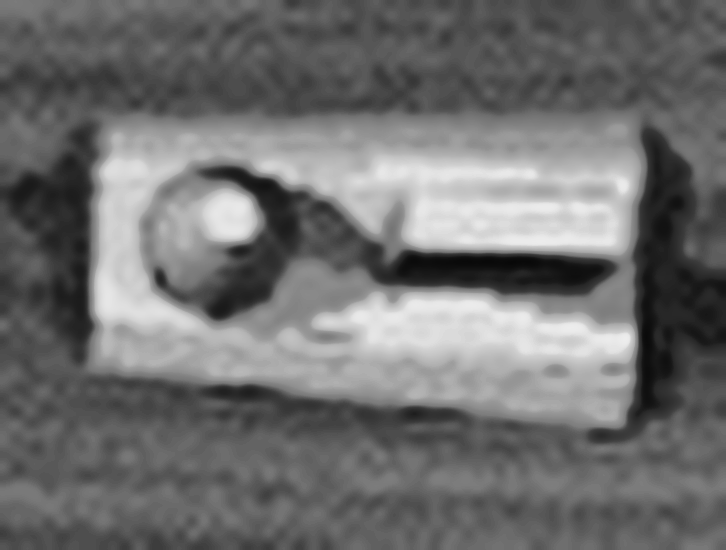

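```bash
python3 - <<'E'
from h import *
np.set_printoptions(precision=4,suppress=True)
T=lambda u:un(u,(340,195),11); S=lambda u:un(u,(265,280),7)
sc=[(308,107),(345,130),(212,235),(175,207)]
W=[plane("scene",S(u),.074) for u in sc];print(np.array(W),np.mean(W,0))
tc=[(412,250),(632,250),(632,186),(412,186)]
Wt=[plane("top",T(u),.074) for u in tc];print(np.array(Wt),np.mean(Wt,0))
print("lower-edge tri", tri(T((412,250)),S((308,107))),tri(T((632,250)),S((175,207))))
# shoe underside corners
lt=[(100,125),(90,368),(640,125),(628,428)]
L=np.array([plane("top",T(u),0.) for u in lt]);print(L, L[:2].mean(0),L[2:].mean(0))
# scene shoe bottom corners: rear-right(275,538), front right(568,258)
print([plane("scene",S(u),0.) for u in[(275,538),(568,258),(65,402)]])
print("capsule",plane("top",T((232,215)),.058),plane("scene",S((424,97)),.058),tri(T((232,215)),S((424,97))))
E
```

```text
[[ 0.5733 -0.3416  0.074 ]
 [ 0.5853 -0.3428  0.074 ]
 [ 0.5835 -0.3901  0.074 ]
 [ 0.5709 -0.3879  0.074 ]] [ 0.5782 -0.3656  0.074 ]
[[ 0.5722 -0.3421  0.074 ]
 [ 0.572  -0.3886  0.074 ]
 [ 0.5856 -0.3888  0.074 ]
 [ 0.5858 -0.3423  0.074 ]] [ 0.5789 -0.3654  0.074 ]
lower-edge tri (array([ 0.5726, -0.3417,  0.0738]), np.float64(0.001174940304825449)) (array([ 0.5717, -0.3886,  0.0749]), np.float64(0.0004245942485450265))
[[ 0.6112 -0.2807  0.    ]
 [ 0.5559 -0.2779  0.    ]
 [ 0.6106 -0.4027  0.    ]
 [ 0.5418 -0.3986  0.    ]] [ 0.5835 -0.2793  0.    ] [ 0.5762 -0.4007  0.    ]
[array([ 0.6086, -0.3992,  0.    ]), array([ 0.6085, -0.2788,  0.    ]), array([ 0.5407, -0.3956,  0.    ])]
capsule [ 0.5821 -0.3055  0.058 ] [ 0.5818 -0.3063  0.058 ] (array([ 0.5818, -0.3057,  0.0577]), np.float64(0.0007780263673198905))
```

Two views agree: the fin top is at z≈0.074, the plate at 0.012 and the rails at about 0.034. The fin centre is (0.578,-0.3655) with heading 86.5°. The stand origin is (0.568,0.180) with heading 101.8°. Next is a helper that works out shifts in tool axes.

```bash
cat > g.py <<'E'
import sys,numpy as np
from workcell import sensors
np.set_printoptions(precision=4,suppress=True)
s=sensors.get_state();p=np.array(s["eef_pos"]);R=np.array(s["tool_rot"])
O=np.array([.5678,.1800]);a=np.deg2rad(101.8);X=np.array([np.cos(a),np.sin(a)]);Y=np.array([-X[1],X[0]])
ang=np.degrees(np.arctan2(R[1,0],R[0,0]))
print("t",s["clock"],"p",p,"tiltz",R[:,2],"ang",round(ang,2),"w",round(s["gripper_width"],3))
f=np.array(s["ft_force"]);print("stand xy",(p[:2]-O)@X,(p[:2]-O)@Y,"f",f,"f_stand",f[:2]@X,f[:2]@Y,"j",np.array(s["joints"]))
if len(sys.argv)>3:
    tgt=np.array([float(v) for v in sys.argv[1:4]])
    print("shares",R.T@(tgt-p)/.12)
    if len(sys.argv)>4:
        d=(ang-float(sys.argv[4])+180)%360-180;print("yaw",d/180)
E
python3 g.py .578 -.3655 .16 86.5; python3 - <<'E'
from h import *
print(plane("top",(418,183),.0),plane("top",(425,171),.085))
E
```

```text
t 0.1 p [0.2346 0.6053 0.241 ] tiltz [-0.0007 -0.0023 -1.    ] ang 158.82 w 1.0
stand xy 0.4844196022630787 0.23915239893949292 f [-1.0733 -0.833   0.193 ] f_stand -0.5959136565066813 1.220934176980846 j [-1.2988  0.3838  0.0439  1.5994 -0.0179  1.1612 -0.0499]
shares [-5.5912 -6.5075  0.6915]
yaw 0.40175744370082717
[ 0.66830382 -0.45447794  0.        ] [ 0.67866872 -0.45400115  0.085     ]
```

arm_command([
  {"dx":-0.17,"dy":-0.2,"yaw":0.035},
  {"dx":-0.34,"dy":-0.4,"yaw":0.07},
  {"dx":-0.51,"dy":-0.6,"yaw":0.1},
  {"dx":-0.68,"dy":-0.8,"yaw":0.135},
  {"dx":-0.85,"dy":-1,"yaw":0.17},
], gripper=0.4, force=40)

```text
schema error: expected keys dx, dy, dz, yaw
```

```bash
python3 g.py .578 -.3655 .16 86.5
```

```text
t 0.1 p [0.2346 0.6053 0.241 ] tiltz [-0.0007 -0.0023 -1.    ] ang 158.82 w 1.0
stand xy 0.4844196022630787 0.23915239893949292 f [-1.0733 -0.833   0.193 ] f_stand -0.5959136565066813 1.220934176980846 j [-1.2988  0.3838  0.0439  1.5994 -0.0179  1.1612 -0.0499]
shares [-5.5912 -6.5075  0.6915]
yaw 0.40175744370082717
```

arm_command([
  {"dx":-0.17,"dy":-0.2,"dz":0,"yaw":0.035},
  {"dx":-0.34,"dy":-0.4,"dz":0,"yaw":0.07},
  {"dx":-0.51,"dy":-0.6,"dz":0,"yaw":0.1},
  {"dx":-0.68,"dy":-0.8,"dz":0,"yaw":0.135},
  {"dx":-0.85,"dy":-1,"dz":0,"yaw":0.17},
], gripper=0.4, force=40)

```text
clock: 0.52
eef_pos: [0.2864, 0.4546, 0.2406]
tool_rot: [[-0.615, 0.789, -0.001], [0.789, 0.615, -0.003], [-0.002, -0.003, -1.0]]
ft_force: [0.2, 1.1, 0.1]
gripper_width: 0.599
```

```bash
python3 g.py .578 -.3655 .16 86.5
```

```text
t 0.5167 p [0.2864 0.4546 0.2406] tiltz [-0.0014 -0.0034 -1.    ] ang 127.92 w 0.599
stand xy 0.32636222518182495 0.21925370171424216 f [0.2221 1.1462 0.06  ] f_stand 1.0765779913287574 -0.45179174711349773 j [-1.2368  0.1733  0.1677  1.8755 -0.0318  1.099  -0.3952]
shares [-6.8835 -2.281   0.6919]
yaw 0.2300978783308529
```

arm_command([
  {"dx":-0.3,"dy":-0.1,"dz":0,"yaw":0.035},
  {"dx":-0.6,"dy":-0.2,"dz":0,"yaw":0.07},
  {"dx":-0.9,"dy":-0.3,"dz":0,"yaw":0.105},
  {"dx":-1,"dy":-0.33,"dz":0,"yaw":0.115},
])

```text
clock: 0.85
eef_pos: [0.331, 0.3288, 0.2401]
tool_rot: [[-0.285, 0.959, -0.002], [0.959, 0.285, -0.007], [-0.006, -0.004, -1.0]]
ft_force: [0.2, -0.3, 1.3]
gripper_width: 0.603
```

```bash
python3 g.py .578 -.3655 .16 86.5
```

```text
t 0.85 p [0.331  0.3288 0.2401] tiltz [-0.0024 -0.0073 -1.    ] ang 106.55 w 0.603
stand xy 0.19412257115622827 0.2013523222572481 f [ 0.1698 -0.277   1.2734] f_stand -0.3058526224698826 -0.10957414516988973 j [-1.1428  0.0313  0.2767  2.0323 -0.0064  1.0863 -0.5743]
shares [-6.1285  0.3274  0.7049]
yaw 0.11141341594338693
```

arm_command([
  {"dx":-0.25,"dy":0.1,"dz":0,"yaw":0.035},
  {"dx":-0.5,"dy":0.2,"dz":0,"yaw":0.07},
  {"dx":-0.75,"dy":0.3,"dz":0,"yaw":0.105},
  {"dx":-1,"dy":0.4,"dz":0,"yaw":0.11},
])

```text
clock: 1.18
eef_pos: [0.4116, 0.2262, 0.2405]
tool_rot: [[0.06, 0.998, -0.003], [0.998, -0.06, -0.007], [-0.007, -0.002, -1.0]]
ft_force: [0.3, 0.0, -0.6]
gripper_width: 0.603
```

```bash
python3 g.py .578 -.3655 .16 86.5
```

```text
t 1.1833 p [0.4116 0.2262 0.2405] tiltz [-0.0027 -0.0071 -1.    ] ang 86.58 w 0.603
stand xy 0.07718278061184534 0.1434886329426494 f [ 0.2918  0.0267 -0.5878] f_stand -0.03354852302383209 -0.2911323135589296 j [-0.9983  0.0328  0.416   2.0317 -0.01    1.086  -0.6375]
shares [-4.8343  1.6805  0.7019]
yaw 0.00043240552602554774
```

arm_command([
  {"dx":-0.25,"dy":0.1,"dz":0,"yaw":0},
  {"dx":-0.5,"dy":0.2,"dz":0,"yaw":0},
  {"dx":-0.75,"dy":0.3,"dz":0,"yaw":0},
  {"dx":-1,"dy":0.4,"dz":0,"yaw":0},
])

```text
clock: 1.52
eef_pos: [0.4523, 0.1021, 0.241]
tool_rot: [[0.059, 0.998, -0.003], [0.998, -0.059, -0.007], [-0.007, -0.003, -1.0]]
ft_force: [-0.3, 0.1, -0.7]
gripper_width: 0.598
```

```bash
python3 g.py .578 -.3655 .16 86.5
```

```text
t 1.5167 p [0.4523 0.1021 0.241 ] tiltz [-0.0031 -0.007  -1.    ] ang 86.61 w 0.598
stand xy -0.05260328778447926 0.12897598501806948 f [-0.301   0.1202 -0.6595] f_stand 0.17925961634219542 0.2700579030480255 j [-0.8541  0.0135  0.5497  2.0493 -0.0014  1.0859 -0.3629]
shares [-3.8232  1.2779  0.699 ]
yaw 0.0006111126479165957
```

arm_command([
  {"dx":-0.25,"dy":0.1,"dz":0,"yaw":0},
  {"dx":-0.5,"dy":0.2,"dz":0,"yaw":0},
  {"dx":-0.75,"dy":0.3,"dz":0,"yaw":0},
  {"dx":-1,"dy":0.35,"dz":0,"yaw":0},
])

```text
clock: 1.85
eef_pos: [0.4879, -0.0215, 0.2418]
tool_rot: [[0.059, 0.998, -0.002], [0.998, -0.059, -0.007], [-0.007, -0.002, -1.0]]
ft_force: [0.7, 0.3, -0.3]
gripper_width: 0.598
```

arm_command([
  {"dx":-0.25,"dy":0.1,"dz":0,"yaw":0},
  {"dx":-0.5,"dy":0.2,"dz":0,"yaw":0},
  {"dx":-0.75,"dy":0.3,"dz":0,"yaw":0},
  {"dx":-1,"dy":0.35,"dz":0,"yaw":0},
])

```text
clock: 2.18
eef_pos: [0.5239, -0.1447, 0.2425]
tool_rot: [[0.057, 0.998, -0.002], [0.998, -0.057, -0.008], [-0.008, -0.001, -1.0]]
ft_force: [0.6, 0.5, -0.4]
gripper_width: 0.6
```

arm_command([
  {"dx":-0.25,"dy":0.1,"dz":0,"yaw":0},
  {"dx":-0.5,"dy":0.2,"dz":0,"yaw":0},
  {"dx":-0.75,"dy":0.3,"dz":0,"yaw":0},
  {"dx":-1,"dy":0.4,"dz":0,"yaw":0},
])

```text
clock: 2.52
eef_pos: [0.5653, -0.268, 0.2426]
tool_rot: [[0.056, 0.998, -0.003], [0.998, -0.056, -0.007], [-0.007, -0.002, -1.0]]
ft_force: [0.1, -0.7, 0.9]
gripper_width: 0.607
```

```bash
python3 g.py .578 -.3655 .11 86.5
```

```text
t 2.5167 p [ 0.5653 -0.268   0.2426] tiltz [-0.0025 -0.0071 -1.    ] ang 86.8 w 0.607
stand xy -0.4380127078738561 0.09401557117960108 f [ 0.1488 -0.6508  0.9394] f_stand -0.6674935746089823 -0.01260689227433293 j [-0.2362  0.4204  0.7848  1.6886 -0.3113  1.1636  0.5737]
shares [-0.7975  0.153   1.1103]
yaw 0.0016891975365767723
```

arm_command([
  {"dx":-0.27,"dy":0.05,"dz":0.2,"yaw":0},
  {"dx":-0.54,"dy":0.1,"dz":0.4,"yaw":0},
  {"dx":-0.8,"dy":0.15,"dz":0.6,"yaw":0},
  {"dx":-0.8,"dy":0.15,"dz":0.8,"yaw":0.002},
  {"dx":-0.8,"dy":0.15,"dz":0.9,"yaw":0.002},
])

```text
clock: 2.93
eef_pos: [0.5745, -0.3674, 0.131]
tool_rot: [[0.066, 0.998, -0.009], [0.998, -0.066, -0.006], [-0.006, -0.008, -1.0]]
ft_force: [0.4, 1.2, -1.0]
gripper_width: 0.601
```

```bash
python3 g.py .578 -.3655 .044 86.5; python3 - <<'E'
from workcell import cams
import cv2
a=cams.snapshot("top")[:,:,::-1][180:260,320:430];b=cams.snapshot("scene")[:,:,::-1][230:370,230:390]
cv2.imwrite("pics/a.png",cv2.resize(a,None,fx=5,fy=5));cv2.imwrite("pics/b.png",cv2.resize(b,None,fx=4,fy=4))
E
```

```text
t 2.9333 p [ 0.5745 -0.3674  0.131 ] tiltz [-0.0086 -0.0059 -0.9999] ang 86.2 w 0.601
stand xy -0.5371726635862017 0.10536798164277504 f [ 0.4255  1.2023 -0.9871] f_stand 1.0898454642094206 -0.6623757908136468 j [ 0.0019  0.6528  0.7055  1.6232 -0.4613  1.0446  0.7766]
shares [0.0222 0.0339 0.7248]
yaw -0.0016863658416645599
```

View pics/b.png

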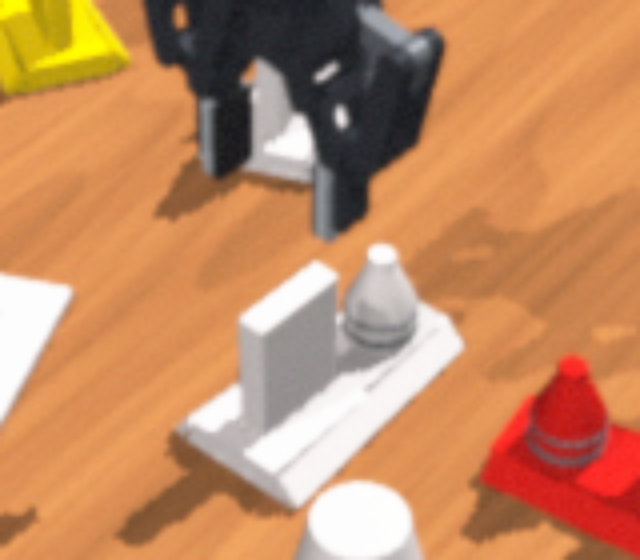

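The open fingers sit above and behind the carrier in the scene view, around (297,277). I'll check that against the TCP's projection and the top view.

```bash
python3 -c "
from h import *
print(proj('scene',np.array([.5745,-.3674,.131-.011])),proj('top',np.array([.5745,-.3674,.12])))"
```

```text
[299.12210059 281.16695456] [390.71370206 213.353348  ]
```

View pics/a.png

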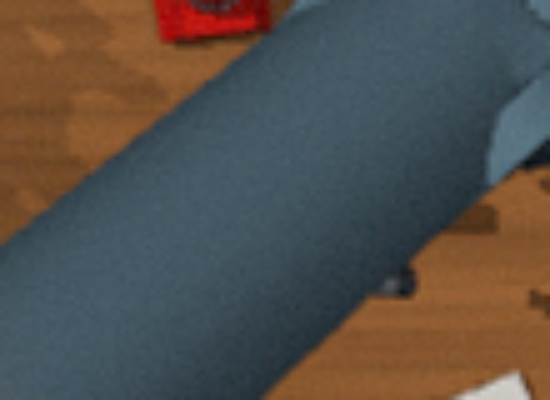

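The fingers' image at (297,277) matches the projected TCP at (299,281). The arm hides the carrier in the top view. Descending now.

arm_command([
  {"dx":0.02,"dy":0.034,"dz":0.15,"yaw":-0.002},
  {"dx":0.02,"dy":0.034,"dz":0.3,"yaw":-0.002},
  {"dx":0.02,"dy":0.034,"dz":0.4,"yaw":-0.002},
  {"dx":0.02,"dy":0.034,"dz":0.4,"yaw":-0.002},
])

```text
clock: 3.37
eef_pos: [0.5797, -0.3575, 0.0812]
tool_rot: [[0.051, 0.999, -0.012], [0.999, -0.051, 0.001], [0.0, -0.012, -1.0]]
ft_force: [0.2, 0.6, 0.1]
gripper_width: 0.605
```

```bash
python3 g.py .578 -.3655 .044 86.5; python3 - <<'E'
from workcell import cams
import cv2
b=cams.snapshot("scene")[:,:,::-1][230:370,230:390]
cv2.imwrite("pics/b2.png",cv2.resize(b,None,fx=4,fy=4))
E
```

```text
t 3.3667 p [ 0.5797 -0.3575  0.0812] tiltz [-0.0117  0.001  -0.9999] ang 87.05 w 0.605
stand xy -0.5285649347042112 0.09826295902316627 f [0.1864 0.5853 0.1219] f_stand 0.5347708837335889 -0.3021696130111485 j [ 0.0162  0.7107  0.664   1.6424 -0.4999  0.9768  0.8012]
shares [-0.0675 -0.0071  0.3101]
yaw 0.0030482712661577377
```

View pics/b2.png

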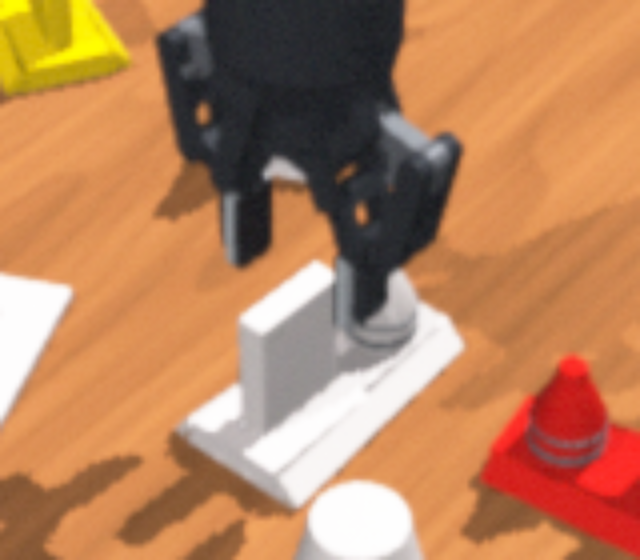

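arm_command([
  {"dx":-0.07,"dy":-0.01,"dz":0,"yaw":0.003},
  {"dx":-0.07,"dy":-0.01,"dz":0,"yaw":0.003},
  {"dx":-0.07,"dy":-0.01,"dz":0.1,"yaw":0.003},
  {"dx":-0.07,"dy":-0.01,"dz":0.2,"yaw":0.003},
  {"dx":-0.07,"dy":-0.01,"dz":0.2,"yaw":0.003},
])

```text
clock: 3.83
eef_pos: [0.5765, -0.3656, 0.0557]
tool_rot: [[0.062, 0.998, -0.014], [0.998, -0.062, 0.003], [0.002, -0.014, -1.0]]
ft_force: [0.1, 0.7, -1.7]
gripper_width: 0.603
```

```bash
python3 g.py .578 -.3655 .044 86.5
```

```text
t 3.8333 p [ 0.5765 -0.3656  0.0557] tiltz [-0.014   0.0025 -0.9999] ang 86.44 w 0.603
stand xy -0.5358136516623521 0.10308007773811842 f [ 0.1482  0.6814 -1.7249] f_stand 0.6366633821381387 -0.2844345519223325 j [ 0.042   0.7469  0.6468  1.6435 -0.5225  0.9456  0.8169]
shares [0.0012 0.0141 0.0971]
yaw -0.0003335079065084617
```

arm_command([
  {"dx":0,"dy":0.012,"dz":0.1,"yaw":0},
  {"dx":0,"dy":0.012,"dz":0.1,"yaw":0},
  {"dx":0,"dy":0.012,"dz":0.1,"yaw":0},
])

```text
clock: 4.08
eef_pos: [0.5768, -0.3645, 0.0417]
tool_rot: [[0.062, 0.998, -0.017], [0.998, -0.062, 0.004], [0.003, -0.017, -1.0]]
ft_force: [0.1, -0.3, -0.2]
gripper_width: 0.598
```

arm_command([
  {"dx":0,"dy":0,"dz":0,"yaw":0},
  {"dx":0,"dy":0,"dz":0,"yaw":0},
  {"dx":0,"dy":0,"dz":0,"yaw":0},
  {"dx":0,"dy":0,"dz":0,"yaw":0},
  {"dx":0,"dy":0,"dz":0,"yaw":0},
], gripper=1, force=40)

```text
clock: 4.5
eef_pos: [0.5775, -0.365, 0.0424]
tool_rot: [[0.062, 0.998, -0.015], [0.998, -0.062, 0.003], [0.002, -0.015, -1.0]]
ft_force: [0.8, 0.2, 0.9]
gripper_width: 0.158
```

```bash
python3 g.py .578 -.3655 .044 86.5
```

```text
t 4.5 p [ 0.5775 -0.365   0.0424] tiltz [-0.0153  0.0033 -0.9999] ang 86.46 w 0.158
stand xy -0.5354413768132994 0.1019554374502009 f [0.8005 0.2054 0.8604] f_stand 0.03739076284411853 -0.8256304033051219 j [ 0.048   0.7653  0.6367  1.6436 -0.5332  0.9295  0.8223]
shares [-0.0041  0.0043 -0.0133]
yaw -0.00019716391928375918
```

arm_command([
  {"dx":0,"dy":0,"dz":-0.05,"yaw":0},
  {"dx":0,"dy":0,"dz":-0.2,"yaw":0},
  {"dx":0,"dy":0,"dz":-0.45,"yaw":0},
  {"dx":0,"dy":0,"dz":-0.7,"yaw":0},
  {"dx":0,"dy":0,"dz":-0.95,"yaw":0},
])

```text
clock: 4.92
eef_pos: [0.578, -0.3647, 0.1566]
tool_rot: [[0.062, 0.998, -0.018], [0.998, -0.062, 0.005], [0.004, -0.018, -1.0]]
ft_force: [0.5, -0.2, -2.5]
gripper_width: 0.154
```

```bash
python3 g.py .5866 .0899 .18 101.8; python3 - <<'E'
from workcell import cams
import cv2
b=cams.snapshot("scene")[:,:,::-1][190:350,210:390]
cv2.imwrite("pics/b3.png",cv2.resize(b,None,fx=4,fy=4))
E
```

```text
t 4.9167 p [ 0.578  -0.3647  0.1566] tiltz [-0.018   0.0047 -0.9998] ang 86.45 w 0.154
stand xy -0.5352534357175542 0.10137583866468479 f [ 0.4936 -0.2075 -2.4813] f_stand -0.3040586227122621 -0.44076478862792284 j [-0.0056  0.6347  0.7178  1.5917 -0.4443  1.1046  0.7634]
shares [ 3.7859 -0.1666 -0.1785]
yaw -0.08528773819891265
```

View pics/b3.png

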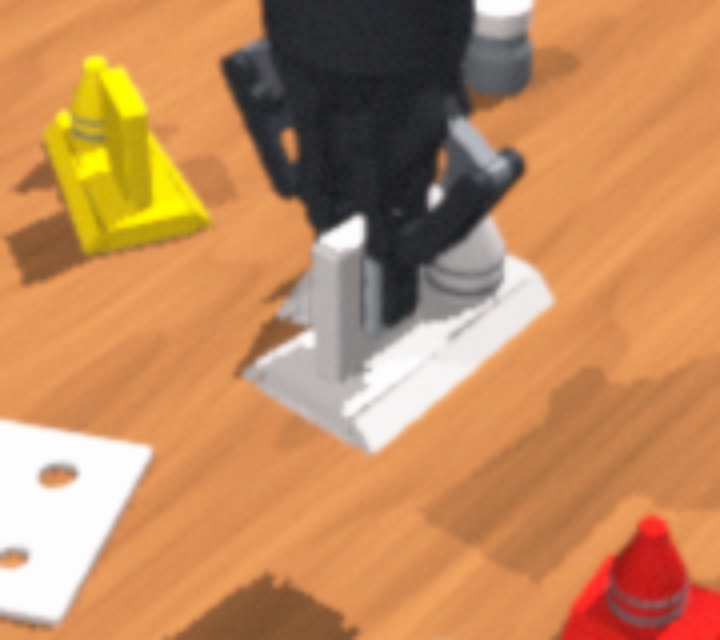

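The carrier is in the grip and level, with about 2.5 N of load. Carrying it to the stand.

arm_command([
  {"dx":0.15,"dy":0,"dz":-0.1,"yaw":-0.02},
  {"dx":0.35,"dy":0,"dz":-0.15,"yaw":-0.04},
  {"dx":0.55,"dy":0,"dz":-0.2,"yaw":-0.06},
  {"dx":0.75,"dy":0,"dz":-0.2,"yaw":-0.085},
  {"dx":0.95,"dy":0,"dz":-0.2,"yaw":-0.085},
])

```text
clock: 5.38
eef_pos: [0.5884, -0.253, 0.1886]
tool_rot: [[-0.206, 0.979, -0.007], [0.979, 0.206, -0.001], [0.001, -0.007, -1.0]]
ft_force: [-0.3, -0.4, -3.4]
gripper_width: 0.158
```

```bash
python3 g.py .5866 .0899 .18 101.8
```

```text
t 5.3833 p [ 0.5884 -0.253   0.1886] tiltz [-0.0072 -0.0006 -1.    ] ang 101.86 w 0.158
stand xy -0.42806307765365925 0.06839577136683593 f [-0.3195 -0.3669 -3.4293] f_stand -0.29385147791357996 0.38777342856993896 j [-0.1814  0.4934  0.686   1.6914 -0.3415  1.0874  0.816 ]
shares [2.7995 0.5733 0.0703]
yaw 0.00034662604072808437
```

arm_command([
  {"dx":0.25,"dy":0.05,"dz":0,"yaw":0},
  {"dx":0.5,"dy":0.1,"dz":0,"yaw":0},
  {"dx":0.75,"dy":0.15,"dz":0,"yaw":0},
  {"dx":1,"dy":0.2,"dz":0,"yaw":0},
])

```text
clock: 5.72
eef_pos: [0.586, -0.1292, 0.1879]
tool_rot: [[-0.205, 0.979, -0.009], [0.979, 0.205, -0.0], [0.002, -0.009, -1.0]]
ft_force: [0.8, 0.7, -3.3]
gripper_width: 0.161
```

arm_command([
  {"dx":0.25,"dy":0.05,"dz":0,"yaw":0},
  {"dx":0.5,"dy":0.1,"dz":0,"yaw":0},
  {"dx":0.75,"dy":0.15,"dz":0,"yaw":0},
  {"dx":0.95,"dy":0.2,"dz":0,"yaw":0},
])

```text
clock: 6.05
eef_pos: [0.5847, -0.0097, 0.1871]
tool_rot: [[-0.207, 0.978, -0.011], [0.978, 0.207, 0.001], [0.003, -0.011, -1.0]]
ft_force: [0.4, 1.2, -2.8]
gripper_width: 0.157
```

```bash
python3 g.py .5866 .0899 .18 101.8
```

```text
t 6.05 p [ 0.5847 -0.0097  0.1871] tiltz [-0.011   0.0012 -0.9999] ang 101.94 w 0.157
stand xy -0.18912212808400009 0.022223622405922967 f [ 0.3682  1.2115 -2.8374] f_stand 1.110634752229066 -0.6081325993745893 j [-0.5889  0.3755  0.6537  1.8275 -0.2629  1.0375  0.3772]
shares [0.8083 0.1877 0.0603]
yaw 0.0007995033923840032
```

arm_command([
  {"dx":0.2,"dy":0.05,"dz":0.05,"yaw":0},
  {"dx":0.4,"dy":0.1,"dz":0.1,"yaw":0},
  {"dx":0.6,"dy":0.15,"dz":0.2,"yaw":0},
  {"dx":0.8,"dy":0.19,"dz":0.3,"yaw":0},
  {"dx":0.81,"dy":0.19,"dz":0.5,"yaw":0},
])

```text
clock: 6.47
eef_pos: [0.5876, 0.0989, 0.1284]
tool_rot: [[-0.216, 0.976, -0.007], [0.976, 0.216, 0.008], [0.009, -0.005, -1.0]]
ft_force: [1.2, 3.1, -3.1]
gripper_width: 0.163
```

arm_command([
  {"dx":0,"dy":0,"dz":0,"yaw":0},
  {"dx":0,"dy":0,"dz":0,"yaw":0},
  {"dx":0,"dy":0,"dz":0,"yaw":0},
])

```text
clock: 6.72
eef_pos: [0.5879, 0.0982, 0.1289]
tool_rot: [[-0.215, 0.977, -0.007], [0.977, 0.215, 0.007], [0.008, -0.005, -1.0]]
ft_force: [-0.4, -0.0, -2.2]
gripper_width: 0.158
```

```bash
python3 g.py .5866 .0899 .0544 101.8; python3 - <<'E'
from workcell import cams
import cv2
b=cams.snapshot("scene")[:,:,::-1][130:270,350:510]
cv2.imwrite("pics/b4.png",cv2.resize(b,None,fx=4,fy=4))
E
```

```text
t 6.7167 p [0.5879 0.0982 0.1289] tiltz [-0.0067  0.007  -1.    ] ang 102.41 w 0.158
stand xy -0.08416903214080686 -0.0029005568168565246 f [-0.3611 -0.0324 -2.2038] f_stand 0.04210838893389535 0.36012753659105645 j [-0.6994  0.4624  0.5825  1.8429 -0.3202  0.9349  0.2457]
shares [-0.0705 -0.022   0.6203]
yaw 0.0034033380647492274
```

View pics/b4.png

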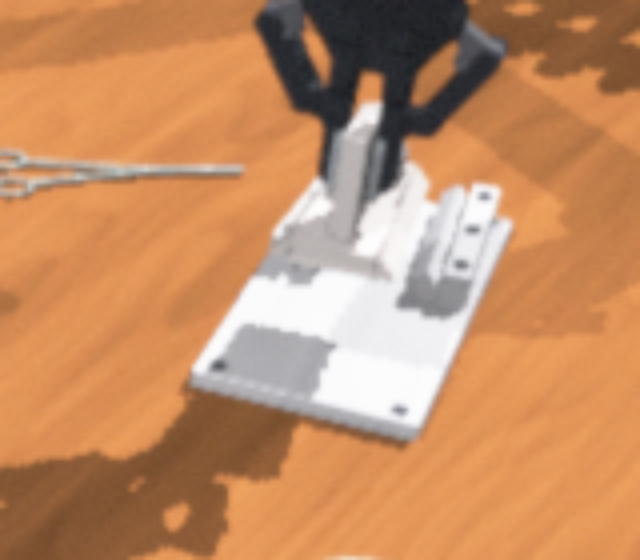

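arm_command([
  {"dx":-0.04,"dy":-0.02,"dz":0,"yaw":0.003},
  {"dx":-0.072,"dy":-0.022,"dz":0.15,"yaw":0.003},
  {"dx":-0.072,"dy":-0.022,"dz":0.3,"yaw":0.003},
  {"dx":-0.072,"dy":-0.022,"dz":0.45,"yaw":0.003},
  {"dx":-0.072,"dy":-0.022,"dz":0.52,"yaw":0.003},
])

```text
clock: 7.18
eef_pos: [0.5868, 0.0868, 0.0664]
tool_rot: [[-0.202, 0.979, -0.006], [0.979, 0.202, 0.006], [0.007, -0.005, -1.0]]
ft_force: [-1.2, 0.4, -1.9]
gripper_width: 0.156
```

arm_command([
  {"dx":0,"dy":0,"dz":0,"yaw":0},
  {"dx":0,"dy":0,"dz":0,"yaw":0},
])

```text
clock: 7.35
eef_pos: [0.587, 0.0852, 0.0668]
tool_rot: [[-0.2, 0.98, -0.006], [0.98, 0.2, 0.005], [0.006, -0.005, -1.0]]
ft_force: [1.1, 0.5, -2.7]
gripper_width: 0.159
```

```bash
python3 g.py .5866 .0899 .0544 101.8
```

```text
t 7.35 p [0.587  0.0852 0.0668] tiltz [-0.0063  0.0053 -1.    ] ang 101.52 w 0.159
stand xy -0.09672166902498797 0.0005806300940865171 f [ 1.1424  0.5271 -2.6902] f_stand 0.2823765384940642 -1.2260680312187409 j [-0.6464  0.5483  0.5434  1.8769 -0.3841  0.8263  0.2995]
shares [0.0384 0.005  0.1036]
yaw -0.001545702773779567
```

arm_command([
  {"dx":0.03,"dy":0.005,"dz":0.04,"yaw":-0.0015},
  {"dx":0.03,"dy":0.005,"dz":0.08,"yaw":-0.0015},
  {"dx":0.03,"dy":0.005,"dz":0.09,"yaw":-0.0015},
  {"dx":0.03,"dy":0.005,"dz":0.09,"yaw":-0.0015},
])

```text
clock: 7.68
eef_pos: [0.5867, 0.0892, 0.056]
tool_rot: [[-0.205, 0.979, -0.007], [0.979, 0.205, 0.005], [0.007, -0.005, -1.0]]
ft_force: [-1.2, 0.2, -3.8]
gripper_width: 0.162
```

```bash
python3 g.py .5866 .0899 .0544 101.8
```

```text
t 7.6833 p [0.5867 0.0892 0.056 ] tiltz [-0.0066  0.0055 -1.    ] ang 101.82 w 0.162
stand xy -0.0926940992017976 7.476987947721373e-05 f [-1.1665  0.2155 -3.7662] f_stand 0.44947035315811756 1.0978009143598628 j [-0.6439  0.5647  0.5323  1.879  -0.3944  0.8086  0.3055]
shares [0.0054 0.0005 0.0131]
yaw 0.00011412808168182033
```

arm_command([
  {"dx":0,"dy":0,"dz":0.01,"yaw":0},
  {"dx":0,"dy":0,"dz":0.015,"yaw":0},
  {"dx":0,"dy":0,"dz":0.015,"yaw":0},
])

```text
clock: 7.93
eef_pos: [0.5869, 0.0895, 0.0544]
tool_rot: [[-0.205, 0.979, -0.006], [0.979, 0.205, 0.006], [0.007, -0.005, -1.0]]
ft_force: [-0.2, -0.0, -2.7]
gripper_width: 0.16
```

```bash
python3 g.py .5866 .0899 .0544 101.8; python3 - <<'E'
from workcell import cams
import cv2,numpy as np
b=cams.snapshot("scene")[:,:,::-1];np.save("s5.npy",b);b=b[150:250,390:490]
cv2.imwrite("pics/b5.png",cv2.resize(b,None,fx=6,fy=6,interpolation=2))
E
```

```text
t 7.9333 p [0.5869 0.0895 0.0544] tiltz [-0.0063  0.0058 -1.    ] ang 101.83 w 0.16
stand xy -0.09252238137811122 -0.0001566282240996627 f [-0.1664 -0.0138 -2.6806] f_stand 0.020524959134573872 0.1657330616959698 j [-0.6428  0.5672  0.5308  1.8791 -0.3965  0.8058  0.307 ]
shares [ 0.004  -0.0015  0.0001]
yaw 0.00014243799906855277
```

View pics/b5.png

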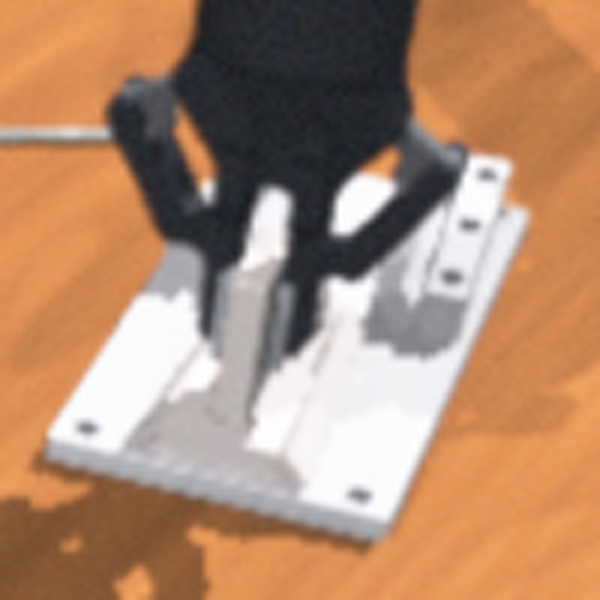

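arm_command([
  {"dx":0,"dy":0,"dz":0.01,"yaw":0},
  {"dx":0,"dy":0,"dz":0.01,"yaw":0},
  {"dx":0,"dy":0,"dz":0.01,"yaw":0},
])

```text
clock: 8.23
eef_pos: [0.5877, 0.0895, 0.0542]
tool_rot: [[-0.205, 0.979, -0.005], [0.979, 0.205, 0.006], [0.007, -0.003, -1.0]]
ft_force: [-0.6, 0.5, 3.4]
gripper_width: 0.158
```

arm_command([
  {"dx":0,"dy":0,"dz":0.01,"yaw":0},
  {"dx":0,"dy":0,"dz":0.01,"yaw":0},
  {"dx":0,"dy":0,"dz":0.01,"yaw":0},
])

```text
clock: 8.48
eef_pos: [0.5886, 0.0896, 0.0541]
tool_rot: [[-0.205, 0.979, -0.003], [0.979, 0.205, 0.007], [0.008, -0.002, -1.0]]
ft_force: [-1.4, -0.8, 5.3]
gripper_width: 0.16
```

```bash
python3 g.py .5866 .0899 .0544 101.8
```

```text
t 8.4833 p [0.5886 0.0896 0.0541] tiltz [-0.0031  0.0071 -1.    ] ang 101.81 w 0.16
stand xy -0.09274595733470019 -0.0019173304366641645 f [-1.4378 -0.7762  5.2675] f_stand -0.4657698258510052 1.5661235404947225 j [-0.6408  0.5686  0.5296  1.8773 -0.3987  0.803   0.3088]
shares [ 0.0059 -0.0162 -0.0024]
yaw 6.066191778207515e-05
```

arm_command([
  {"dx":0.02,"dy":-0.015,"dz":-0.003,"yaw":0},
  {"dx":0.06,"dy":-0.015,"dz":-0.003,"yaw":0},
  {"dx":0.12,"dy":-0.015,"dz":-0.003,"yaw":0},
  {"dx":0.18,"dy":-0.015,"dz":-0.003,"yaw":0},
  {"dx":0.22,"dy":-0.015,"dz":-0.003,"yaw":0},
])

```text
clock: 8.9
eef_pos: [0.5808, 0.1171, 0.0542]
tool_rot: [[-0.206, 0.978, -0.004], [0.978, 0.206, 0.008], [0.008, -0.002, -1.0]]
ft_force: [-0.3, 0.4, -2.3]
gripper_width: 0.158
```

```bash
python3 g.py .5678 .18 .0544 101.8
```

```text
t 8.9 p [0.5808 0.1171 0.0542] tiltz [-0.0039  0.0078 -1.    ] ang 101.91 w 0.158
stand xy -0.06425004623918482 0.0001145373086405811 f [-0.3359  0.3832 -2.3311] f_stand 0.4437403790274626 0.25040488850590703 j [-0.6875  0.5632  0.5268  1.8842 -0.3959  0.8001  0.2612]
shares [0.5354 0.0019 0.0029]
yaw 0.0005873695618030676
```

arm_command([
  {"dx":0.03,"dy":0,"dz":0.004,"yaw":0},
  {"dx":0.08,"dy":0,"dz":0.004,"yaw":0},
  {"dx":0.14,"dy":0,"dz":0.004,"yaw":0},
  {"dx":0.2,"dy":0,"dz":0.004,"yaw":0},
  {"dx":0.23,"dy":0,"dz":0.004,"yaw":0},
])

```text
clock: 9.32
eef_pos: [0.5751, 0.1459, 0.0541]
tool_rot: [[-0.208, 0.978, -0.003], [0.978, 0.208, 0.009], [0.009, -0.002, -1.0]]
ft_force: [1.0, -1.3, 1.3]
gripper_width: 0.158
```

```bash
python3 g.py .5678 .18 .0544 101.8
```

```text
t 9.3167 p [0.5751 0.1459 0.0541] tiltz [-0.0035  0.0087 -1.    ] ang 101.99 w 0.158
stand xy -0.03483626207732405 -0.00019757268090926395 f [ 0.9789 -1.3402  1.3285] f_stand -1.5120659331981616 -0.684166795197949 j [-0.7336  0.5633  0.5232  1.8828 -0.395   0.7992  0.2127]
shares [ 0.2903 -0.0007  0.0005]
yaw 0.0010828140491917616
```

Sliding freely at about 1.5 N. I'll continue with shorter steps.

arm_command([
  {"dx":0.03,"dy":0,"dz":0,"yaw":0.001},
  {"dx":0.08,"dy":0,"dz":0,"yaw":0.001},
  {"dx":0.14,"dy":0,"dz":0,"yaw":0.001},
  {"dx":0.18,"dy":0,"dz":0,"yaw":0.001},
  {"dx":0.2,"dy":0,"dz":0,"yaw":0.001},
])

```text
clock: 9.73
eef_pos: [0.5701, 0.1709, 0.0541]
tool_rot: [[-0.206, 0.979, -0.003], [0.979, 0.206, 0.009], [0.01, -0.001, -1.0]]
ft_force: [0.9, -0.1, -2.4]
gripper_width: 0.157
```

```bash
python3 g.py .5678 .18 .0544 101.8
```

```text
t 9.7333 p [0.5701 0.1709 0.0541] tiltz [-0.003   0.0091 -1.    ] ang 101.89 w 0.157
stand xy -0.009413002278190506 -0.00034502795963233136 f [ 0.8862 -0.1092 -2.4096] f_stand -0.2881322951747351 -0.8451213555605617 j [-0.7735  0.565   0.5207  1.8791 -0.3946  0.7996  0.1676]
shares [ 0.0785 -0.0028 -0.0014]
yaw 0.0004934160030817086
```

arm_command([
  {"dx":0.02,"dy":0,"dz":0,"yaw":0.001},
  {"dx":0.05,"dy":0,"dz":0,"yaw":0.001},
  {"dx":0.08,"dy":0,"dz":0,"yaw":0.001},
  {"dx":0.09,"dy":0,"dz":0,"yaw":0.001},
])

```text
clock: 10.07
eef_pos: [0.5683, 0.1821, 0.0542]
tool_rot: [[-0.203, 0.979, -0.002], [0.979, 0.204, 0.009], [0.009, 0.0, -1.0]]
ft_force: [2.9, -0.6, -4.2]
gripper_width: 0.159
```

```bash
python3 g.py .5678 .18 .0544 101.8
```

```text
t 10.0667 p [0.5683 0.1821 0.0542] tiltz [-0.0017  0.0093 -1.    ] ang 101.74 w 0.159
stand xy 0.0019621927634554614 -0.0008965913667119438 f [ 2.8624 -0.5881 -4.1613] f_stand -1.1610350702141712 -2.681611223590198 j [-0.7915  0.5667  0.5202  1.8762 -0.3949  0.7994  0.146 ]
shares [-0.0163 -0.0075 -0.002 ]
yaw -0.0003225150534834458
```

Touching the gib lightly on the +y side, at 2.7 N sideways. Small steps from here.

arm_command([
  {"dx":0.015,"dy":0.004,"dz":0.002,"yaw":0},
  {"dx":0.03,"dy":0.004,"dz":0.002,"yaw":0},
  {"dx":0.04,"dy":0.004,"dz":0.002,"yaw":0},
])

```text
clock: 10.32
eef_pos: [0.5677, 0.1871, 0.0541]
tool_rot: [[-0.204, 0.979, -0.002], [0.979, 0.204, 0.009], [0.01, -0.0, -1.0]]
ft_force: [0.7, -1.4, 0.2]
gripper_width: 0.156
```

```bash
python3 g.py .5678 .18 .0544 101.8
```

```text
t 10.3167 p [0.5677 0.1871 0.0541] tiltz [-0.002   0.0094 -1.    ] ang 101.75 w 0.156
stand xy 0.006930980863717406 -0.0013156589267811888 f [ 0.6925 -1.4113  0.1671] f_stand -1.5231150159508853 -0.38926191056568193 j [-0.7985  0.5682  0.5195  1.8736 -0.3951  0.8006  0.1379]
shares [-0.0577 -0.0109 -0.0028]
yaw -0.0002917660394463913
```

arm_command([
  {"dx":0.015,"dy":0.002,"dz":0.002,"yaw":0},
  {"dx":0.03,"dy":0.002,"dz":0.002,"yaw":0},
  {"dx":0.04,"dy":0.002,"dz":0.002,"yaw":0},
])

```text
clock: 10.57
eef_pos: [0.567, 0.192, 0.0541]
tool_rot: [[-0.204, 0.979, -0.002], [0.979, 0.204, 0.01], [0.01, 0.0, -1.0]]
ft_force: [1.6, -1.0, 1.2]
gripper_width: 0.159
```

```bash
python3 g.py .5678 .18 .0544 101.8
```

```text
t 10.5667 p [0.567  0.192  0.0541] tiltz [-0.002   0.0095 -1.    ] ang 101.75 w 0.159
stand xy 0.011938480442480628 -0.0016335322838934765 f [ 1.5746 -0.9937  1.1982] f_stand -1.2947458618067202 -1.3381192469833512 j [-0.8057  0.5694  0.5187  1.8715 -0.3952  0.8013  0.1297]
shares [-0.0995 -0.0135 -0.0032]
yaw -0.00026997449339995054
```

arm_command([
  {"dx":0.01,"dy":0.001,"dz":0.001,"yaw":0},
  {"dx":0.02,"dy":0.001,"dz":0.001,"yaw":0},
  {"dx":0.03,"dy":0.001,"dz":0.001,"yaw":0},
])

```text
clock: 10.82
eef_pos: [0.5666, 0.1946, 0.0541]
tool_rot: [[-0.203, 0.979, -0.002], [0.979, 0.203, 0.008], [0.008, 0.0, -1.0]]
ft_force: [0.4, -4.5, 1.5]
gripper_width: 0.158
```

```bash
python3 g.py
```

```text
t 10.8167 p [0.5666 0.1946 0.0541] tiltz [-0.0015  0.0081 -1.    ] ang 101.74 w 0.158
stand xy 0.0145048119678449 -0.0018131706730355364 f [ 0.4308 -4.5082  1.4858] f_stand -4.501001162453591 0.5001890770260131 j [-0.8108  0.5703  0.5192  1.8703 -0.3939  0.8015  0.1235]
```

arm_command([
  {"dx":0.01,"dy":0.001,"dz":0.001,"yaw":0},
  {"dx":0.02,"dy":0.001,"dz":0.001,"yaw":0},
  {"dx":0.03,"dy":0.001,"dz":0.001,"yaw":0},
])

```text
clock: 11.07
eef_pos: [0.5666, 0.1945, 0.0541]
tool_rot: [[-0.202, 0.979, -0.001], [0.979, 0.202, 0.004], [0.004, -0.0, -1.0]]
ft_force: [2.0, -8.8, 2.1]
gripper_width: 0.16
```

```bash
python3 g.py
```

```text
t 11.0667 p [0.5666 0.1945 0.0541] tiltz [-0.0009  0.0042 -1.    ] ang 101.64 w 0.16
stand xy 0.014487080382169466 -0.0017651878656829046 f [ 1.9869 -8.788   2.1093] f_stand -9.0086211283759 -0.1478391264435018 j [-0.815   0.5713  0.5222  1.8699 -0.3908  0.8019  0.1178]
```

It stopped at grip x≈14.5 mm with resistance rising to 9 N, so the wedge is being felt. I'll press a little more.

arm_command([
  {"dx":0.015,"dy":0,"dz":0,"yaw":0},
  {"dx":0.03,"dy":0,"dz":0,"yaw":0},
  {"dx":0.04,"dy":0,"dz":0,"yaw":0},
])

```text
clock: 11.32
eef_pos: [0.5666, 0.1946, 0.0541]
tool_rot: [[-0.2, 0.98, 0.0], [0.98, 0.2, -0.001], [-0.001, 0.0, -1.0]]
ft_force: [2.4, -9.8, 1.6]
gripper_width: 0.158
```

```bash
python3 g.py
```

```text
t 11.3167 p [0.5666 0.1946 0.0541] tiltz [ 0.0005 -0.0012 -1.    ] ang 101.52 w 0.158
stand xy 0.01450602131233647 -0.0018123934004965019 f [ 2.3909 -9.7834  1.6023] f_stand -10.065591104704927 -0.33972259792764875 j [-0.8208  0.5725  0.526   1.8696 -0.3862  0.8017  0.1098]
```

arm_command([
  {"dx":0.02,"dy":0,"dz":0,"yaw":0},
  {"dx":0.04,"dy":0,"dz":0,"yaw":0},
  {"dx":0.06,"dy":0,"dz":0,"yaw":0},
])

```text
clock: 11.57
eef_pos: [0.5666, 0.1947, 0.0541]
tool_rot: [[-0.197, 0.98, 0.002], [0.98, 0.197, -0.01], [-0.01, 0.0, -1.0]]
ft_force: [3.1, -14.3, 2.4]
gripper_width: 0.16
```

```bash
python3 g.py
```

```text
t 11.5667 p [0.5666 0.1947 0.0541] tiltz [ 0.0024 -0.0095 -1.    ] ang 101.38 w 0.16
stand xy 0.014682151471261302 -0.0017918978312799695 f [  3.1392 -14.304    2.4167] f_stand -14.643704016355857 -0.14771187882914225 j [-0.8295  0.5743  0.5315  1.8691 -0.3791  0.8018  0.0982]
```

arm_command([
  {"dx":0.02,"dy":0,"dz":0,"yaw":0},
  {"dx":0.04,"dy":0,"dz":0,"yaw":0},
  {"dx":0.06,"dy":0,"dz":0,"yaw":0},
  {"dx":0.07,"dy":0,"dz":0,"yaw":0},
])

```text
clock: 11.9
eef_pos: [0.5665, 0.1948, 0.0541]
tool_rot: [[-0.194, 0.981, 0.004], [0.981, 0.194, -0.019], [-0.02, 0.001, -1.0]]
ft_force: [4.2, -14.6, 2.2]
gripper_width: 0.158
```

```bash
python3 g.py
```

```text
t 11.9 p [0.5665 0.1948 0.0541] tiltz [ 0.0045 -0.0193 -0.9998] ang 101.21 w 0.158
stand xy 0.01475806593039764 -0.0017900980150264742 f [  4.2479 -14.5904   2.1692] f_stand -15.15072181181196 -1.1744983836007503 j [-0.8397  0.5767  0.5382  1.8683 -0.371   0.8021  0.0848]
```

arm_command([
  {"dx":0.05,"dy":0,"dz":0,"yaw":0},
  {"dx":0.08,"dy":0,"dz":0,"yaw":0},
  {"dx":0.1,"dy":0,"dz":0,"yaw":0},
])

```text
clock: 12.15
eef_pos: [0.5665, 0.1951, 0.0541]
tool_rot: [[-0.19, 0.982, 0.007], [0.981, 0.191, -0.033], [-0.034, 0.001, -0.999]]
ft_force: [4.2, -18.3, 1.2]
gripper_width: 0.158
```

```bash
python3 g.py
```

```text
t 12.15 p [0.5665 0.1951 0.0541] tiltz [ 0.0071 -0.0332 -0.9994] ang 100.98 w 0.158
stand xy 0.015021957784475163 -0.0018005919434444886 f [  4.2243 -18.2806   1.2276] f_stand -18.758183269046565 -0.3967583631521025 j [-0.854   0.5805  0.5474  1.8669 -0.3595  0.8032  0.0659]
```

Pressed to about 18.8 N. I'll unload by 1–2 mm, then let go.

arm_command([
  {"dx":0,"dy":0,"dz":0,"yaw":0},
  {"dx":0,"dy":0,"dz":0,"yaw":0},
  {"dx":0,"dy":0,"dz":0,"yaw":0},
])

```text
clock: 12.4
eef_pos: [0.5665, 0.1949, 0.0541]
tool_rot: [[-0.192, 0.981, 0.007], [0.981, 0.192, -0.034], [-0.035, 0.001, -0.999]]
ft_force: [1.1, -4.4, 1.8]
gripper_width: 0.158
```

```bash
python3 g.py
```

```text
t 12.4 p [0.5665 0.1949 0.0541] tiltz [ 0.0073 -0.0341 -0.9994] ang 101.05 w 0.158
stand xy 0.01486202783646568 -0.0017943579775535744 f [ 1.124  -4.3626  1.8113] f_stand -4.5002892861512995 -0.20811381029178702 j [-0.8545  0.5806  0.5477  1.8669 -0.3586  0.8032  0.0663]
```

arm_command([
  {"dx":0,"dy":0,"dz":0,"yaw":0},
  {"dx":0,"dy":0,"dz":0,"yaw":0},
  {"dx":0,"dy":0,"dz":0,"yaw":0},
  {"dx":0,"dy":0,"dz":0,"yaw":0},
  {"dx":0,"dy":0,"dz":0,"yaw":0},
], gripper=0.6)

```text
clock: 12.82
eef_pos: [0.5661, 0.196, 0.0539]
tool_rot: [[-0.192, 0.981, 0.007], [0.981, 0.193, -0.033], [-0.034, 0.0, -0.999]]
ft_force: [0.8, -0.4, 0.6]
gripper_width: 0.4
```

```bash
python3 g.py; python3 - <<'E'
from workcell import cams
import cv2,numpy as np
b=cams.snapshot("scene")[:,:,::-1];b=b[140:240,390:490]
cv2.imwrite("pics/b6.png",cv2.resize(b,None,fx=6,fy=6,interpolation=2))
E
```

```text
t 12.8167 p [0.5661 0.196  0.0539] tiltz [ 0.0069 -0.0332 -0.9994] ang 101.1 w 0.4
stand xy 0.016021632739942768 -0.0016453775237250375 f [ 0.8386 -0.4132  0.6148] f_stand -0.5759837037560848 -0.7364178499328733 j [-0.8552  0.5807  0.5469  1.8667 -0.3595  0.8033  0.0663]
```

View pics/b6.png

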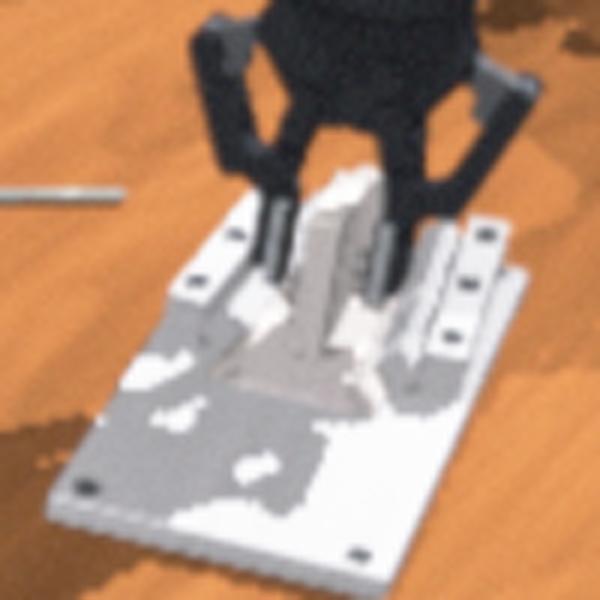

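The jaws are open on both sides of the fin and the shoe sits between the rails. Lifting clear.

arm_command([
  {"dx":0,"dy":0,"dz":-0.1,"yaw":0},
  {"dx":0,"dy":0,"dz":-0.25,"yaw":0},
  {"dx":0,"dy":0,"dz":-0.5,"yaw":0},
  {"dx":0,"dy":0,"dz":-0.75,"yaw":0},
  {"dx":0,"dy":0,"dz":-1,"yaw":0},
])

```text
clock: 13.28
eef_pos: [0.5652, 0.1995, 0.1758]
tool_rot: [[-0.192, 0.981, 0.007], [0.981, 0.192, -0.033], [-0.034, 0.0, -0.999]]
ft_force: [1.6, 0.6, 0.6]
gripper_width: 0.4
```

arm_command([
  {"dx":-0.2,"dy":0,"dz":-0.1,"yaw":0},
  {"dx":-0.4,"dy":0,"dz":-0.2,"yaw":0},
  {"dx":-0.7,"dy":0,"dz":-0.3,"yaw":0},
  {"dx":-1,"dy":0,"dz":-0.3,"yaw":0},
])

```text
clock: 13.62
eef_pos: [0.59, 0.0836, 0.22]
tool_rot: [[-0.194, 0.981, 0.013], [0.98, 0.195, -0.03], [-0.032, 0.007, -0.999]]
ft_force: [0.6, 0.4, 0.8]
gripper_width: 0.403
```

arm_command([
  {"dx":-0.2,"dy":0,"dz":-0.1,"yaw":0},
  {"dx":-0.5,"dy":0,"dz":-0.2,"yaw":0},
  {"dx":-0.8,"dy":0,"dz":-0.2,"yaw":0},
  {"dx":-1,"dy":0,"dz":-0.2,"yaw":0},
])

```text
clock: 13.95
eef_pos: [0.6138, -0.0383, 0.2507]
tool_rot: [[-0.19, 0.982, 0.017], [0.981, 0.19, -0.032], [-0.034, 0.011, -0.999]]
ft_force: [-0.4, -0.7, -0.2]
gripper_width: 0.4
```

```bash
python3 - <<'E'
from workcell import cams
import cv2,numpy as np
b=cams.snapshot("scene");t=cams.snapshot("top")
np.save("s7.npy",b);np.save("t7.npy",t)
b=b[:,:,::-1];t=t[:,:,::-1]
A=cv2.resize(b[140:240,390:490],None,fx=5,fy=5,interpolation=2);cv2.imwrite("pics/s7.png",A)
cv2.imwrite("pics/t7.png",cv2.resize(t[180:270,95:225],None,fx=6,fy=6,interpolation=2))
cv2.imwrite("pics/f7.png",b)
E
```

```text
(no output)
```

View pics/s7.png

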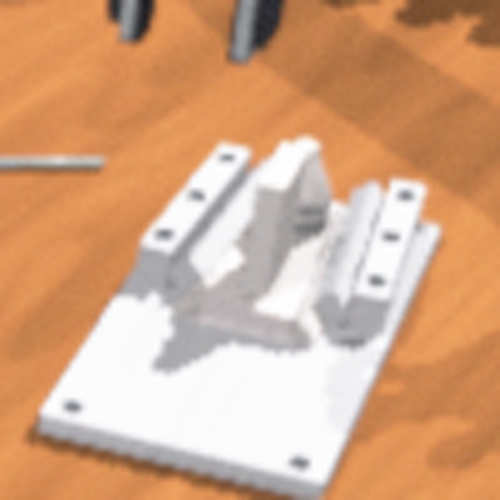

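View pics/t7.png

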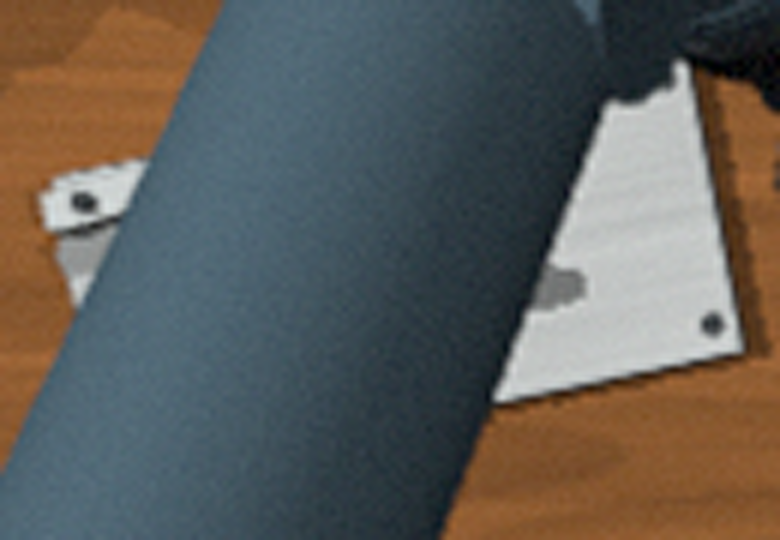

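View pics/f7.png

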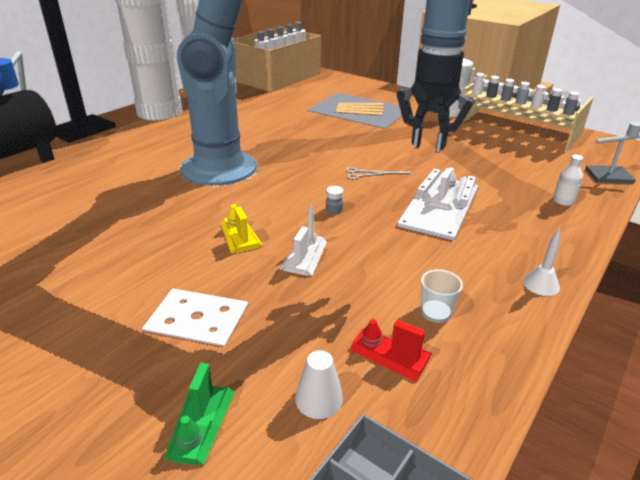

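The scene view shows the shoe between the rails, with everything else standing where it was. The arm hides the stand in the top view, so I'll move it aside for a two-view check.

arm_command([
  {"dx":-0.25,"dy":0,"dz":0,"yaw":0},
  {"dx":-0.5,"dy":0,"dz":0,"yaw":0},
  {"dx":-0.75,"dy":0,"dz":0,"yaw":0},
  {"dx":-1,"dy":0,"dz":0,"yaw":0},
])

```text
clock: 14.38
eef_pos: [0.6353, -0.1594, 0.2552]
tool_rot: [[-0.184, 0.983, 0.016], [0.982, 0.185, -0.033], [-0.035, 0.01, -0.999]]
ft_force: [0.9, 0.4, 0.7]
gripper_width: 0.401
```

arm_command([
  {"dx":-0.25,"dy":0,"dz":0,"yaw":0},
  {"dx":-0.5,"dy":0,"dz":0,"yaw":0},
  {"dx":-0.75,"dy":0,"dz":0,"yaw":0},
  {"dx":-1,"dy":0,"dz":0,"yaw":0},
])

```text
clock: 14.72
eef_pos: [0.658, -0.2771, 0.2599]
tool_rot: [[-0.186, 0.982, 0.016], [0.982, 0.186, -0.031], [-0.034, 0.01, -0.999]]
ft_force: [0.1, 0.2, 0.2]
gripper_width: 0.399
```

```bash
python3 - <<'E'
from workcell import cams
import cv2,numpy as np
b=cams.snapshot("scene");t=cams.snapshot("top")
b=b[:,:,::-1];t=t[:,:,::-1]
cv2.imwrite("pics/s8.png",cv2.resize(b[150:220,410:480],None,fx=8,fy=8,interpolation=2))
cv2.imwrite("pics/t8.png",cv2.resize(t[180:270,95:225],None,fx=6,fy=6,interpolation=2))
E
```

```text
(no output)
```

View pics/s8.png

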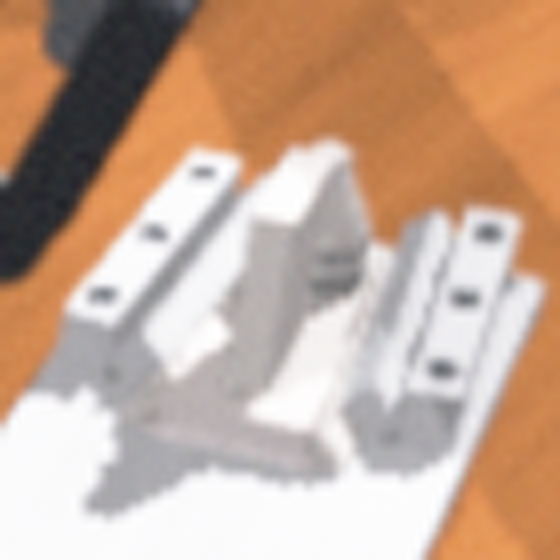

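View pics/t8.png

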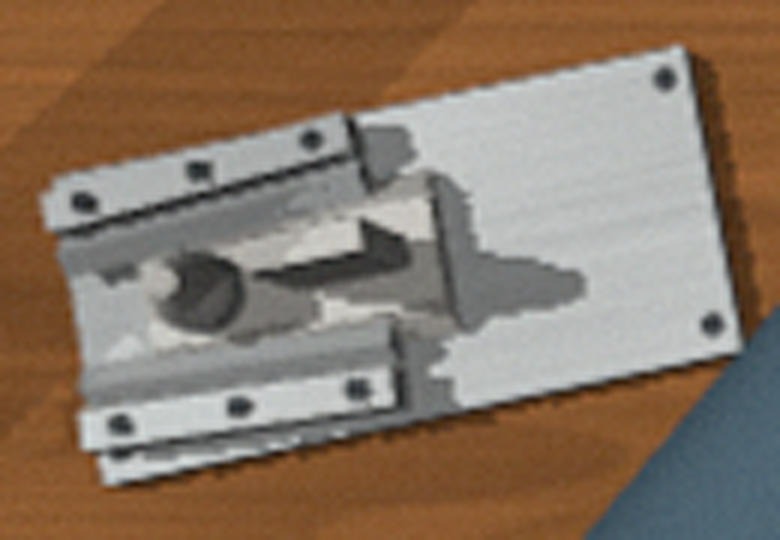

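```bash
python3 - <<'E'
from h import *
O=np.array([.5678,.1800]);a=np.deg2rad(101.8);X=np.array([np.cos(a),np.sin(a)]);Y=np.array([-X[1],X[0]])
f=lambda p:np.round(np.array([(p[:2]-O)@X,(p[:2]-O)@Y,p[2]])*1000,1)
T=lambda u:un(u,(95,180),6);S=lambda u:un(u,(410,150),8)
print("rear low corners",f(plane("top",T((435,172)),.012)),f(plane("top",T((463,330)),.012)))
print("scene rear low",f(plane("scene",S((332,474)),.012)))
c=[f(plane("scene",S(u),.086)) for u in[(248,210),(292,222),(345,143),(300,148)]];print("fin top",c,np.mean(c,0))
print("capsule tip top/tri",f(plane("top",T((158,275)),.07)))
E
```

```text
rear low corners [-20.3 -34.   12. ] [-19.9  32.6  12. ]
scene rear low [-18. -31.  12.]
fin top [array([-9.1,  7.3, 86. ]), array([-10.9,  -6.1,  86. ]), array([47.3, -8. , 86. ]), array([37.9,  3.4, 86. ])] [16.3  -0.85 86.  ]
capsule tip top/tri [75.8 -3.8 70. ]
```

```bash
python3 -c "
from workcell import sign_off;print(sign_off())"
```

```text
the job is handed in; nothing more can be done
None
```

I set the capsule carrier narrow end first on the apron, slid it under the rails and wedged it. I let go of it, moved the arm clear and handed the job in at about 15 s.

**Feel:** it slid at about 1–2 N. It stopped dead with carrier_grip at about x = +14.5 mm, so the shoe's middle is near +40 mm, inside the expected 36–68 mm. I pressed it to about 19 N, and it did not move when I took the push off and opened the jaws.

**Last checks:**
- **Position:** in both views the shoe's rear edge is at x = −18 to −20 mm, which matches the −19.5 mm expected from the feel. It is square to the way and between the rails, and its y offset is about 1–2 mm, within the 4 mm limit.
- **Other objects:** in the scene view, the other carrier, beaker, jar and bell stand where they were.

**What was less certain:**
- **Rail forces after release:** I could not measure these directly. That they stay above 6 N is inferred from the push and from the shoe staying put.
- **Tool tilt:** the tool pitched about 0.03 rad while pressing. I took this as the pads turning on the fin. The shoe showed no tilt in the pictures afterwards, but I did not measure its tilt as an angle.
- **Fin corners:** the scene-view fin-top corners scattered by up to about 10 mm because the capsule blended into the fin there, so I did not rely on those points.

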